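# Ease a dropped gate's bolt over its bent keeper and hold the gate ajar

### The job

I need to reach the transformers in the test bay, but its little mesh gate has dropped and the bolt's keeper is bent. Draw the barrel bolt right back by its upright handle, then lift the sagging gate by that handle so that the bolt's nose rides over the keeper's bent lip while you pull the gate towards you; ease it, do not wrench the bolt against the keeper, and leave the things on the bench and in the bay alone. Finish still holding the handle, with the bolt drawn and the gate standing still about a hand's width (8 to 10 cm) open, because it closes by itself if let go.

Things in the scene. Friction and masses are not known exactly. Their poses are not given: they have to be found in the camera images.
- handle_grip (a point): Middle of the bolt handle's grip: a black round sleeve, 16 mm diameter, reaching 22 mm above and 32 mm below this point, upright on the 12 mm steel rod, whose axis is 60 mm below. Pinch it from above. 0.217 m up at the start; nothing beside it is higher than 0.19 m (gate rail 0.178, posts 0.188). 210 mm from the hinge axis with the bolt shot, 175 mm when drawn. Axes as bolt.
- bolt: Barrel bolt: steel rod 12 mm diameter, 189 mm long, in two straps on the outer face (robot side) of the gate's top rail. Origin on the rod's axis under the handle. y runs along the rod towards the hinge, the way it is drawn (robot's left at bay yaw 0); z up along the handle; x into the bay. As the gate droops, y climbs by 0.06 rad: the handle rises 2 mm as it is drawn.
- nose (a point): Tip of the bolt's rounded nose, on the rod's axis, 99 mm along -y from the bolt's origin.
- bolt_draw (a joint): How far the bolt is drawn, m: 0 to 0.006 at the start (shot through the keeper), 0.035 fully back, at its stop. Stays where it is left; takes about 2 to 3 N.
- gate_swing (a joint): Gate's opening angle, rad: 0 shut, grows as its bolt end comes towards the robot (clockwise from above, about the vertical through hinge_axis). The free edge is 255 mm from the hinge axis: 0.33 rad is a gap of 83 mm, 0.40 rad 99 mm. A spring hinge pulls it shut with 0.3 to 0.4 N m, about 2 N at the handle. Free to 1.4 rad.
- gate_lift (a joint): How far the sagging gate is raised in its own plane about its upper hinge, rad: 0 hanging, 0.06 level, 0.11 its stop. It falls back by its weight; raising takes 5 to 8 N at the handle. With the bolt drawn, the handle 10 mm up gives 0.057, 19 mm is the stop. From 0.057 the nose clears the keeper's lip; 14 mm up (0.08) is comfortable.
- hinge_axis (a point): Point on the gate's upright hinge axis at the upper hinge, 0.170 m up, on the left (+y) side of the gate. The gate swings about the vertical through it and droops about this point. Axes as bay.
- bay: Test bay: fixed open-topped guard of aluminium posts and clear sheet on a steel plate, 345 wide (y) x 300 deep (x) x 188 mm high. Origin on the bench; the gate's plane is 130 mm from it towards -x (robot side), the far wall 165 mm towards +x; z up. Hinge axis at (-136, +128.5) mm, handle at the start about (-144, -81) mm.
- keeper: Fixed steel staple, 20 mm wide (y), 25 mm out from the right (-y) front post, round the shot bolt. Origin on the post's face, 0.1535 m up, axes as bay. Its front plate has a lip bent out to the gate: 4 mm thick, 10 to 28 mm along +y, 22 to 29 mm along -x, top 8 mm above the origin. The drawn bolt's nose still hangs 13 mm deep behind the lip, clear of the staple; it is past the lip at gate_swing 0.08.
- carton: White carton 55 x 55 x 85 mm standing on the bench to the right of the gate. Leave alone. Origin under its centre.
- tape_roll: Yellow roll of tape lying on the bench left of the gate, 96 mm across, 24 mm high. Leave alone. Origin under its centre.
- transformer_a: Small transformer, 50 x 44 x 43 mm, steel core with orange bobbin, loose on the test board inside the bay. Leave alone. Origin under its centre.
- transformer_b: The second such transformer, loose on the test board inside the bay. Leave alone. Origin under its centre.

How it is judged:
By the outcome, as a careful person would: the job done as asked, in the order asked, and still so for the second after the job is handed in, while the arm keeps its last pose, push and grip.
It also fails if it takes over 38 s, if anything falls off the work surface, if the arm or the gripper's body presses on something with over 40 N, if the wrist force passes 120 N, or if a joint passes its speed limit or range.

### The arm

A 6-joint arm with a two-finger parallel gripper is mounted at the origin on the work surface. World frame = base frame: x ahead of the robot, y to its left, z up, the work surface at z = 0. Lengths are in m, angles in rad, forces in N, time in s.
With the tool pointing down it reaches from about 0.375 to 0.975 m from the base axis. Payload 3.8 kg.
Tool frame: the origin (TCP) lies midway between the tips of the shut fingers; the grasp point (between the pads) lies 19 mm behind it; z points along the fingers, y is the line along which they close (so a half turn about z gives the same grasp; the last joint's range is limited). The gripper opens to 88 mm and grips with 3 to 60 N. Pads are 18 mm wide; open, the fingers measure 123 mm over their backs; the gripper's body (75 mm by 187 mm) begins 45 mm behind the grasp point.
Start: joints at [-1.275, 0.264, 1.604, -0, 1.274, -0.037], TCP at [0.221, -0.638, 0.239] pointing down, gripper open.
Joint ranges: [-2.63, 2.63], [-0.94, 2.18], [0.31, 2.57], [-1.31, 4.45], [0, 2.66], [-2.55, 2.55]. Speed limits (rad/s): [2.57, 2.57, 3.14, 3.14, 3.14, 3.14].

### API

Orientations are given as a rotation vector (axis times angle).
In Python, from cell import manip, inverse_kinematics, cams, order gives the robot as it stands. Calls block until the motion is done:
- manip.move_pose(position, orientation): joint-space move of the TCP to a pose.
- manip.move_linear(position, rate=0.15, rot=None): straight line of the TCP; rot=None keeps the orientation; rate is the mean speed in m/s.
- manip.set_joints(angles): joint-space move.
- manip.set_gripper(opening, force=None): finger opening in m; force is the grip in N (None keeps the last); returns when the fingers have stopped.
- manip.dwell(seconds).
- inverse_kinematics(position, orientation): joint angles nearest the present ones, or None.
- manip.state(): the state.
- cams.capture(name): name is "side" or "top"; returns a dict with "image" (480x640x3 uint8, blue, green, red), "z_map" (480x640 float32, m along the optical axis (not along the pixel's ray), 0 where there is no reading), "intrinsics" (3x3 intrinsics, pixels), "position" and "orientation" of the camera in the world. Camera axes: x right, y down, z forward; pixel columns grow to the right and rows downward; lengths in m; the calibration is good to about 2 mm. A picture is of the moment at which its call begins.
A pose or a line that the arm cannot do raises manip.IKError and nothing moves.
- order.close_job(): hands the job in; it is judged then, once.
The state is a dict: "clock": time; "joint_pos": joint angles; "joint_velocities": joint speeds; "tau": joint torques, N m; "tool_pos": TCP position; "tcp_rot": TCP orientation; "contact_force": force on the tool from outside, world axes, zero at the start; "moment": the same for the moment, N m; "gripper_width": finger opening in m; "grasp_force": force on a finger pad.
Only numpy, scipy, OpenCV 4.12 (cv2) and the standard library are available. Lean on these libraries where they do the work, as an engineer would, in place of code of your own. Each camera call takes 0.05 s, during which the arm holds its last target. There are 200 camera calls.

## Working session

There is one attempt and no reset: what is moved stays moved. The work goes in short steps, each a Python script; the robot and the scene stay as the last script left them, time stands still between calls to the robot, and variables do not carry over. Pictures are saved under pics/ and viewed, at most 10 in all, crops included, and the job is handed in when it is done.

```bash
ls; mkdir -p pics; python3 - <<'E'
from cell import manip,cams
import cv2,numpy as np
for n in("top","side"):
    c=cams.capture(n); cv2.imwrite(f"pics/{n}0.png",c["image"]); np.savez(f"{n}0.npz",**c)
    print(n,c["intrinsics"],c["position"],c["orientation"])
print(manip.state())
E
```

```text
pics
top [[448.55822119   0.         312.92586914]
 [  0.         448.55822119 236.15986962]
 [  0.           0.           1.        ]] [0.51711514 0.08734925 1.16365025] [-2.19564644  2.14215953 -0.14152044]
side [[612.94111338   0.         313.68655017]
 [  0.         612.94111338 239.44232206]
 [  0.           0.           1.        ]] [0.52496627 0.9800413  1.07954977] [-0.16512171  2.87023801 -1.18272201]
{'clock': 0.1, 'joint_pos': array([-1.27489496e+00,  2.64661574e-01,  1.60520030e+00, -1.45700957e-05,
        1.27369353e+00, -3.69432843e-02]), 'joint_velocities': array([ 0.00131691, -0.00102513, -0.00361663,  0.00132366,  0.00185495,
       -0.00081592]), 'tau': array([-3.50330047e-04, -5.03618574e+01, -3.58071363e+01,  7.30660418e-02,
        2.33809993e-02, -5.85024100e-05]), 'tool_pos': array([ 0.22032913, -0.63736942,  0.2375435 ]), 'tcp_rot': array([-3.09626879e+00, -5.20105569e-01,  4.19513276e-04]), 'contact_force': array([0.69995471, 0.55185972, 0.25379696]), 'moment': array([-0.00546249,  0.00268531, -0.03332567]), 'grasp_force': 0.0, 'gripper_width': 0.08832427308445023}
```

View pics/top0.png

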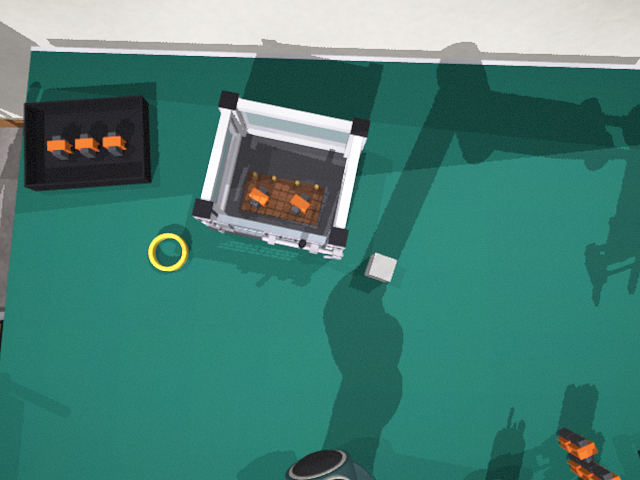

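View pics/side0.png

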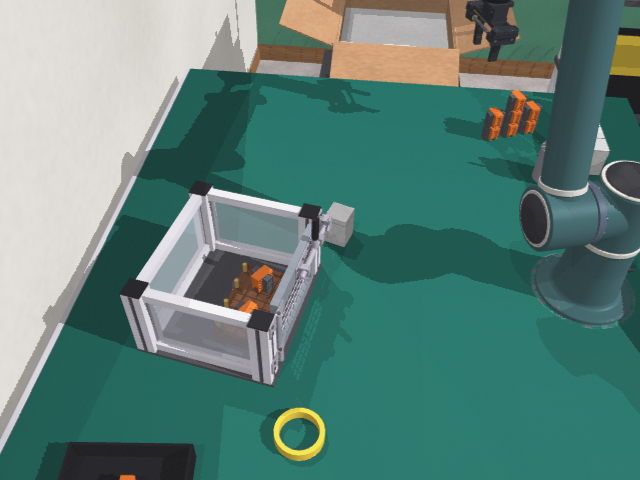

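The top view shows the black handle near (302,243), with black post caps at (203,208), (338,237), (360,127) and (229,100). The carton is at (381,267) and the tape at (168,252). In the side view the handle is near (316,228). Next I'll measure from depth.

```bash
cat > h.py <<'E'
import numpy as np
from scipy.spatial.transform import Rotation as R
def cloud(c):
    K=c["intrinsics"]; z=c["z_map"]; v,u=np.mgrid[:480,:640]
    p=np.stack([(u-K[0,2])/K[0,0]*z,(v-K[1,2])/K[1,1]*z,z],-1)
    return p@R.from_rotvec(c["orientation"]).as_matrix().T+c["position"]
E
python3 - <<'E'
from h import *
import cv2
np.set_printoptions(precision=4,suppress=True)
for n in("top","side"):
    c=np.load(f"{n}0.npz"); P=cloud(c); im=c["image"].astype(int); dark=(im.max(-1)<60)&(c["z_map"]>0)
    reg=(P[...,0]>.4)&(P[...,0]<1.1)&(np.abs(P[...,1])<.5)
    for nm,m in(("caps",reg&dark&(abs(P[...,2]-.188)<.006)),("handle",reg&dark&(P[...,2]>.195)&(P[...,2]<.26))):
        k,l,s,ce=cv2.connectedComponentsWithStats(m.astype(np.uint8))
        for i in range(1,k):
            if s[i,4]>8:
                q=P[l==i]; print(n,nm,s[i],ce[i],np.median(q,0),q.min(0),q.max(0))
E
```

```text
top caps [219  91  20  19 279] [228.2939  99.7168] [0.937  0.2728 0.1867] [0.9144 0.2516 0.1823] [0.9583 0.2938 0.192 ]
top caps [351 117  19  20 270] [359.9222 126.6926] [ 0.8819 -0.0264  0.1865] [ 0.861  -0.0469  0.1824] [ 0.9037 -0.0062  0.1908]
top caps [192 199  21  19 280] [202.4286 208.2179] [0.6864 0.3185 0.187 ] [0.6666 0.2975 0.1821] [0.7064 0.3404 0.1921]
top caps [329 227  19  20 199] [338.4121 236.1357] [0.6322 0.0173 0.1867] [ 0.6106 -0.001   0.1824] [0.6522 0.0389 0.1918]
top handle [299 240   7   8  37] [301.8108 243.4324] [0.6092 0.0971 0.2382] [0.6029 0.0907 0.2113] [0.616  0.1033 0.2415]
side caps [189 181  23  15 224] [200.0268 187.6652] [ 0.8834 -0.0295  0.1891] [ 0.8603 -0.056   0.185 ] [ 0.9045 -0.0056  0.1929]
side caps [299 204  22  15 215] [309.4233 210.9302] [0.6321 0.0176 0.1887] [ 0.6108 -0.0075  0.1833] [0.6535 0.0408 0.1937]
side caps [119 278  29  21 365] [133.2658 288.1068] [0.9385 0.2708 0.1883] [0.9149 0.2458 0.1829] [0.9613 0.293  0.1936]
side caps [247 310  27  22 377] [260.3926 320.1326] [0.6867 0.3168 0.1882] [0.6657 0.2938 0.184 ] [0.709  0.3381 0.1925]
side handle [312 217   7  21 135] [314.963  227.1037] [0.6115 0.0994 0.2233] [0.6055 0.0851 0.1951] [0.6185 0.1058 0.2446]
```

```bash
cat >> h.py <<'E'
YAW=-.179; H=np.array([.6557,.299,.170]); G0=np.array([.6108,.097,.219])  # hinge, grasp point at start
T=R.from_matrix(np.diag([-1.,1,-1])); T2=R.from_matrix(np.diag([1.,-1,-1]))
def pose(draw=0,lift=0,swing=0,tool=T,up=0):
    Rb=R.from_euler('z',YAW); S=R.from_euler('z',YAW-swing)
    rel=Rb.inv().apply(G0-H)+draw*np.array([0,np.cos(.06),np.sin(.06)])
    g=H+(S*R.from_euler('x',-lift)).apply(rel)
    rot=S*R.from_euler('x',.06-lift)*tool
    return g+rot.apply([0,0,.019-up]),rot.as_rotvec()
E
python3 - <<'E'
from h import *
from cell import *
np.set_printoptions(precision=3,suppress=True)
for n,t in(("T",T),("T2",T2)):
    for a in((0,0,0,t,.1),(0,0,0,t),(.035,.08,.37,t)):
        p,r=pose(*a); print(n,p,inverse_kinematics(p,r))
E
```

```text
T [0.61  0.092 0.3  ] [ 0.078  0.112  1.672  0.06   1.343 -1.327]
T [0.611 0.098 0.2  ] [ 0.087  0.174  1.786  0.063  1.166 -1.329]
T [0.561 0.16  0.216] [ 0.244  0.118  1.82  -0.015  1.218 -0.773]
T2 [0.61  0.092 0.3  ] [0.078 0.112 1.672 0.06  1.343 1.814]
T2 [0.611 0.098 0.2  ] [0.087 0.174 1.786 0.063 1.166 1.813]
T2 [0.561 0.16  0.216] [ 0.244  0.118  1.82  -0.015  1.218  2.369]
```

```bash
python3 - <<'E'
from h import *
from cell import *
import cv2
np.set_printoptions(precision=3,suppress=True)
manip.move_pose(*pose(up=.1)); manip.set_gripper(.05)
p,r=pose(); manip.move_linear(p,.12,r)
s=manip.state(); print(s["clock"],s["tool_pos"]-p,s["contact_force"])
manip.set_gripper(0,35); manip.dwell(.2)
s=manip.state(); print(s["clock"],s["tool_pos"]-p,s["contact_force"],s["grasp_force"],s["gripper_width"])
c=cams.capture("side"); cv2.imwrite("pics/grip.png",cv2.resize(c["image"][120:360,200:520],None,fx=2,fy=2))
E
```

```text
4.7 [0.001 0.    0.001] [ 0.586 -0.394 -0.102]
5.525 [ 0. -0.  0.] [-0.614 -0.761  1.511] 34.99321797396988 0.014656589989092972
```

View pics/grip.png

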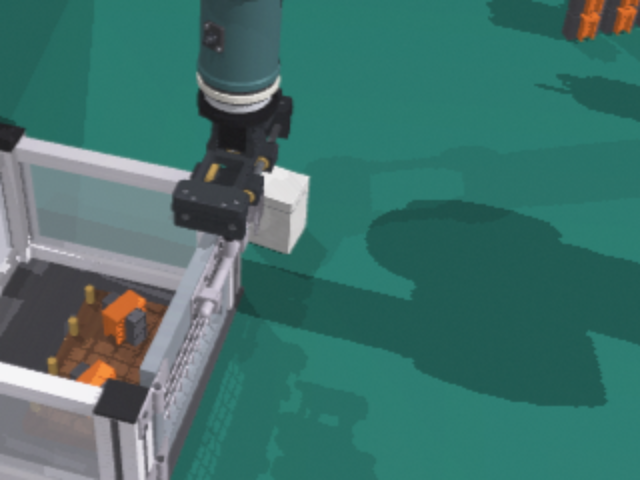

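The gripper sits over the handle at (215,190) in the crop. Its 14.7 mm width matches the 16 mm sleeve, so it has hold. Next I'll draw the bolt with the force watched.

```bash
python3 - <<'E'
from h import *
from cell import *
np.set_printoptions(precision=3,suppress=True)
Rb=R.from_euler('z',YAW).inv()
def f(): manip.dwell(.08); return Rb.apply(manip.state()["contact_force"])
for d in [.01,.02,.026]+list(np.arange(.028,.0401,.0015)):
    p,r=pose(d); manip.move_linear(p,.04,r); F=f()
    s=manip.state(); print(round(d,4),round(s["clock"],2),F,Rb.apply(s["tool_pos"]-p)*1e3,round(s["gripper_width"],4))
    if abs(F[1])>9: break
E
```

```text
0.01 6.06 [0.867 1.956 2.216] [0.134 0.875 0.275] 0.0149
0.02 6.54 [-0.939  0.758  3.748] [0.147 0.679 0.263] 0.0151
0.026 6.92 [0.253 0.198 5.728] [0.148 0.362 0.23 ] 0.0151
0.028 7.26 [ 0.266 -0.527  5.871] [ 0.137 -0.097  0.192] 0.0147
0.0295 7.59 [-0.049 -1.82   5.303] [ 0.129 -0.572  0.151] 0.0151
0.031 7.92 [-0.934 -6.017  5.719] [ 0.124 -1.94   0.097] 0.0146
0.0325 8.26 [ -1.709 -10.049   7.334] [ 0.123 -3.381 -0.043] 0.0151
```

```bash
python3 - <<'E'
from h import *
from cell import *
import cv2
np.set_printoptions(precision=3,suppress=True)
Rb=R.from_euler('z',YAW).inv()
p0,_=pose(.0305)
for l in [0,.03,.06,.08,.09]:
    p,r=pose(.0305,l); manip.move_linear(p,.04,r); manip.dwell(.1)
    s=manip.state(); print(l,round(s["clock"],2),Rb.apply(s["contact_force"]),s["moment"],Rb.apply(s["tool_pos"]-p)*1e3,"rise",(s["tool_pos"]-p0)[2]*1e3,round(s["gripper_width"],4))
c=cams.capture("side"); cv2.imwrite("pics/lift.png",cv2.resize(c["image"][180:380,240:360],None,fx=3,fy=3)); np.savez("side1.npz",**c)
E
```

```text
0 8.61 [-0.766 -4.944  6.419] [-0.656 -0.01  -0.023] [ 0.135 -1.487  0.092] rise 0.0916138350588458 0.015
0.03 8.99 [ 1.45  -6.799 -1.267] [-0.689 -0.358 -0.05 ] [-0.67  -1.973 -2.07 ] rise 3.170154860336422 0.0149
0.06 9.38 [ 0.689 -7.414 -1.555] [-0.757 -0.256 -0.04 ] [-0.547 -1.995 -1.777] rise 8.670360384744141 0.0149
0.08 9.72 [ 1.754 -6.357 -1.961] [-0.762 -0.296 -0.049] [-0.527 -2.033 -1.733] rise 12.165166395191413 0.0148
0.09 10.07 [ 2.073 -7.44  -0.803] [-0.728 -0.279 -0.005] [-0.548 -2.029 -1.716] rise 13.90023978145133 0.0147
```

View pics/lift.png

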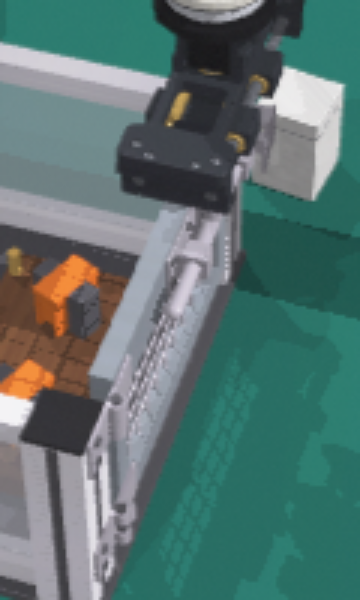

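The crop shows the gripper holding the handle at (180,165) and the bolt rod near (185,285). I'll check the lift from the rail's height in depth, before and after.

```bash
python3 - <<'E'
from h import *
Rb=R.from_euler('z',YAW).inv()
for n in("side0","side1"):
    q=Rb.apply((cloud(np.load(n+".npz"))-H).reshape(-1,3))
    print(n,[(round(y,2),round(float(np.percentile(q[m,2],95))+.17,4),m.sum()) for y in np.arange(-.19,-.02,.02)
      for m in[(abs(q[:,1]-y)<.01)&(abs(q[:,0]-.006)<.012)&(abs(q[:,2]+.0)<.03)] if m.sum()>5])
E
```

```text
side0 [(np.float64(-0.19), 0.1812, np.int64(92)), (np.float64(-0.17), 0.1816, np.int64(88)), (np.float64(-0.15), 0.1839, np.int64(86)), (np.float64(-0.13), 0.1842, np.int64(117)), (np.float64(-0.11), 0.1857, np.int64(102)), (np.float64(-0.09), 0.187, np.int64(83)), (np.float64(-0.07), 0.1881, np.int64(83)), (np.float64(-0.05), 0.1895, np.int64(75)), (np.float64(-0.03), 0.1901, np.int64(92))]
side1 [(np.float64(-0.19), 0.1703, np.int64(9)), (np.float64(-0.17), 0.195, np.int64(56)), (np.float64(-0.15), 0.1948, np.int64(94)), (np.float64(-0.13), 0.1945, np.int64(128)), (np.float64(-0.11), 0.194, np.int64(116)), (np.float64(-0.09), 0.1933, np.int64(104)), (np.float64(-0.07), 0.1944, np.int64(87)), (np.float64(-0.05), 0.1934, np.int64(79)), (np.float64(-0.03), 0.1924, np.int64(100))]
```

The rail's slope went from about +0.06 to −0.018, so the lift is about 0.078 and the nose clears the lip. Next I'll swing it gently.

```bash
python3 - <<'E'
from h import *
from cell import *
import cv2
np.set_printoptions(precision=3,suppress=True)
for w in [.02,.05,.08,.11,.16,.22,.28,.33,.37]:
    p,r=pose(.0305,.093,w); manip.move_linear(p,.04,r)
    if w in(.05,.11,.37): manip.dwell(.1)
    s=manip.state(); Rg=R.from_euler('z',YAW-w).inv(); F=Rg.apply(s["contact_force"])
    print(w,round(s["clock"],2),F,Rg.apply(s["tool_pos"]-p)*1e3,round(s["gripper_width"],4))
    if abs(F[0])>12: print("stop");break
manip.dwell(.5)
for n in("side","top"):
    c=cams.capture(n); np.savez(n+"2.npz",**c); x=c["image"][150:390,180:500] if n=="side" else c["image"][80:320,140:460]
    cv2.imwrite(f"pics/{n}2.png",cv2.resize(x,None,fx=2,fy=2))
E
```

```text
0.02 10.38 [ 1.968 -6.627 -1.539] [-0.706 -2.005 -1.758] 0.0148
0.05 10.75 [ 1.144 -6.432 -1.24 ] [-0.674 -1.978 -1.803] 0.0148
0.08 11.03 [ 2.047 -7.056 -1.762] [-0.778 -1.887 -1.837] 0.0147
0.11 11.4 [ 0.225 -5.659 -2.024] [-0.714 -1.875 -1.859] 0.015
0.16 11.77 [ 2.199 -4.834 -2.071] [-0.793 -1.734 -1.855] 0.0152
0.22 12.18 [ 1.373 -5.314 -2.006] [-0.674 -1.554 -1.631] 0.0146
0.28 12.58 [ 1.679 -4.735 -2.766] [-0.534 -1.345 -1.395] 0.0152
0.33 12.95 [ 1.353 -6.388 -3.056] [-0.453 -1.263 -1.271] 0.0152
0.37 13.38 [ 2.046 -5.792 -3.408] [-0.25  -1.115 -1.125] 0.0147
```

View pics/side2.png

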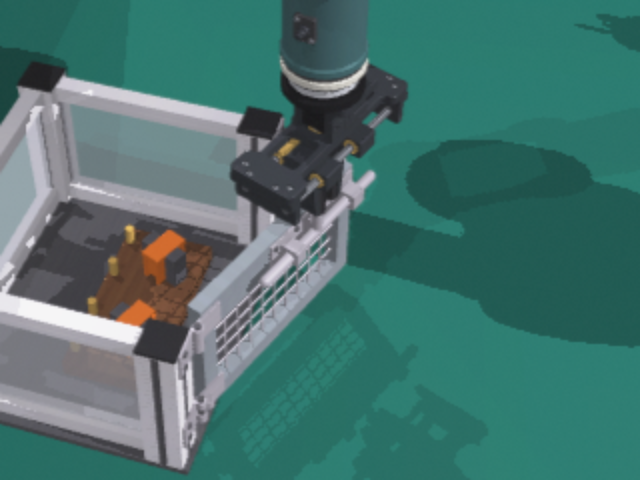

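View pics/top2.png

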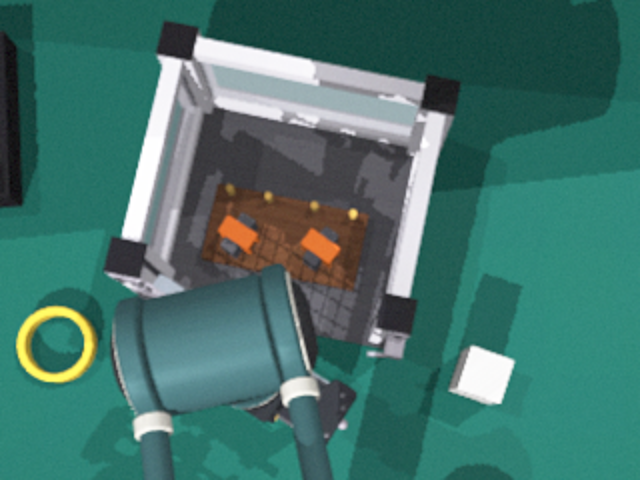

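The side view shows the gate open, the bolt nose at (370,178) and the hand still on the handle. In the top view the carton (482,375), tape (57,344) and transformers are undisturbed. I'll check the opening angle from depth and then hand in.

```bash
python3 - <<'E'
from h import *
from cell import *
Rb=R.from_euler('z',YAW).inv()
q=Rb.apply((cloud(np.load("side2.npz"))-H).reshape(-1,3))
rad=np.hypot(q[:,0],q[:,1]); a=np.arctan2(-q[:,0],-q[:,1])
m=(rad>.1)&(rad<.255)&(q[:,2]>-.13)&(q[:,2]<-.04)&(a>.1)&(a<.7)  # mesh face
print(m.sum(),np.percentile(a[m],[10,50,90]))
for lo in(.1,.15,.2,.23):
    k=m&(rad>lo)&(rad<lo+.03); print(lo,k.sum(),np.median(a[k]) if k.any() else None)
s=manip.state();print(s["clock"],abs(s["joint_velocities"]).max(),s["grasp_force"],s["contact_force"])
E
```

```text
1009 [0.22624982 0.28743257 0.32999566]
0.1 196 0.2314180445518543
0.15 163 0.2754072511914022
0.2 158 0.29516062341677635
0.23 255 0.3263614477338386
13.975 0.0015249260661910824 34.975271467119455 [-1.50797692 -6.40558755 -2.85716423]
```

```bash
python3 - <<'E'
from h import *
import cv2
Rb=R.from_euler('z',YAW).inv()
for n in("side0","side2"):
    q=Rb.apply((cloud(np.load(n+".npz"))-H).reshape(-1,3))
    w=0 if n=="side0" else .37
    g=R.from_euler('z',w).apply(q)
    for nm,zl,zh in(("rail",.004,.035),("mesh",-.12,-.04)):
        m=(g[:,1]<-.04)&(g[:,1]>-.24)&(abs(g[:,0]-.006)<.03)&(g[:,2]>zl)&(g[:,2]<zh)
        if nm=="rail": m&=g[:,1]>-.13
        v=cv2.fitLine(g[m,:2].astype(np.float32),cv2.DIST_HUBER,0,.01,.01).ravel(); v*=-np.sign(v[1])
        print(n,nm,m.sum(),"swing",w+np.arctan2(-v[0],-v[1]),"pt",v[2:])
E
```

```text
side0 rail 348 swing -0.0034971994 pt [ 0.01456144 -0.0834329 ]
side0 mesh 273 swing 0.0039196773 pt [-0.01607367  0.12909764]
side2 rail 613 swing 0.4540146 pt [-0.01031333  0.08312927]
side2 mesh 1067 swing 0.37801787 pt [-0.01629006  0.15823308]
```

```bash
python3 -c "
from cell import *
print(order.close_job())"
```

```text
the job is handed in; nothing more can be done
None
```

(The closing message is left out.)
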